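Seat the keyed spindle in the slit lamp base

TASK

Swing the red-knobbed gate on the instrument base fully open, a quarter turn, so that the bore is clear. Then take the spindle from the blue stand, put it into the hub, turn it until its key slips into the keyway, and push it fully home against the spring, its shoulder flush on the hub. Finish while still gripping the spindle and pressing it home, because the spring lifts it if you let go; leave the screwdriver, jar and eyepiece where they are.

Things in the scene. Friction and masses are not known exactly. Their poses are not given: they have to be found in the camera images.
- hub: Fixed instrument base: white plate 135 x 92 x 16 mm with an upright round aluminium hub, 64 mm outside diameter, top rim 80 mm above the table. Origin: on the bore axis at table level; z up; +x points from the bore to the gate's hinge post, 52 mm away.
- hub_mouth (a point): Centre of the hub's mouth, on the bore axis at the height of the top rim (80 mm above the table). The mouth is a round counterbore 36 mm across and 12 mm deep; the spindle's shoulder lands on the rim.
- hub_ledge (a point): On the bore axis, 12 mm below the rim: level of the brass ledge, the counterbore's floor. It has a 19.6 mm bore and one keyway 8.4 mm wide, out to 18 mm radius, 48 mm deep. The keyway is within 0.3 rad of hub +x about the vertical; its angle is not reported: see it from above, gate open, or feel by turning. Until the key enters it rests on the ledge, the spindle 21 mm short of home.
- plunger (a joint): Spring plunger at the bottom of the bore, its top 47 mm below the rim; pressed down by the spindle's tip: 0 = up, 0.008 = spindle home. It pushes back with about 6 N at first contact, 12 N at home, so a spindle let go rises about 8 mm.
- gate (a joint): Hinge of the gate, a dark steel flat bar on an upright pin: 0 = closed (its 42 mm disc covers the bore), 1.57 = fully open (stop), turning anticlockwise seen from above. Starts at 0 to 0.2, needs 2 to 3 N at the knob, stays where left. The bar lies 83 to 89 mm above the table, the pin's brass head reaches 95 mm.
- gate_knob (a point): Top centre of the gate's red upright round knob, 16 mm diameter, 35 mm of it standing free above the bar; top 124 mm above the table. It is 55 mm from the hinge axis, on the side away from the disc; at gate = 0 it lies on hub +x, 107 mm from the bore.
- gate_hinge (a point): On the gate's vertical hinge axis, 83 mm above the table; 52 mm from the bore axis along hub +x.
- spindle: Loose steel spindle, 129 mm tall, 0.3 kg, upright in the blue stand. Origin: centre of its lower tip; z up; +x on the key's side. From the tip: shaft 18 mm diameter to z 55 mm; brass key 6 mm wide, out to 15 mm from the axis on +x, z 22 to 42; shoulder 48 mm diameter, z 55 to 61; black square grip 26 x 26, faces along x and y, z 61 to 121; stud to 129. White mark: key's side.
- shoulder (a point): Centre of the underside of the spindle's shoulder, on its axis, 55 mm above the tip: it meets hub_mouth when the spindle is home.
- stand: Fixed blue block 76 x 76 x 26 mm with a round 20 mm hole, 18 mm deep, in which the spindle's tip stands (tip 8 mm above the table). Origin: centre of the underside. Lift the spindle straight up to take it out.
- screwdriver: Screwdriver lying on the mat beyond the work, a bystander: leave it. Origin at its middle, underside.
- screw_jar: Small jar of screws, 44 mm diameter, 50 mm tall, a bystander: leave it. Origin: centre of the underside.
- eyepiece: Black eyepiece, 44 mm diameter, 55 mm tall, standing on the mat, a bystander: leave it. Origin: centre of the underside.
Mind the look-alikes: they are no part of the job. Of the things like the spindle, leave any that is orange; of the rest the smaller one is meant.

How it is judged:
On the way:
1. the gate is swung open (beyond 1.35 rad) (value of joint gate above 1.35 rad), for 0.2 s.
At the end, for the whole second after the job is handed in: The gate is still open (above 1.2 rad); the spindle's shoulder is within 2.5 mm of the hub's rim, within 3 mm of the bore axis and upright within 0.06 rad, at rest, and the fingers still hold it with more than 3 N (value of joint gate above 1.2 rad and z of shoulder in the frame of hub_mouth below 0.0025 m and horizontal distance between shoulder and hub_mouth below 0.003 m and angle between spindle's own z axis and vertical below 0.06 rad and contact force between the fingers and spindle above 3 N and linear speed of spindle below 0.02 m/s); the arm keeps its last pose, push and grip.
It fails at once if the screwdriver is knocked more than 30 mm from its place (distance of screwdriver from where it was at the start of the episode above 0.03 m).
It fails at once if the screw jar is knocked more than 30 mm from its place (distance of screw_jar from where it was at the start of the episode above 0.03 m).
It fails at once if the eyepiece is knocked more than 30 mm from its place (distance of eyepiece from where it was at the start of the episode above 0.03 m).
It also fails if it takes over 64 s, if anything falls off the work surface, if the arm or the gripper's body presses on something with over 40 N, if the wrist force passes 120 N, or if a joint passes its speed limit or range.

ROBOT

A 7-joint arm with a two-finger parallel gripper is mounted at the origin on the work surface. World frame = base frame: x ahead of the robot, y to its left, z up, the work surface at z = 0. Lengths are in m, angles in rad, forces in N, time in s.
With the tool pointing down it reaches from about 0.425 to 1.025 m from the base axis. Payload 9.4 kg.
Tool frame: the origin (TCP) lies at the very end of the fingers, on their centre line; the grasp point (between the pads) lies 19 mm behind it; z points along the fingers, y is the line along which they close (so a half turn about z gives the same grasp; the last joint's range is limited). The gripper opens to 85 mm and grips with 20 to 120 N. Pads are 22 mm wide; open, the fingers measure 114 mm over their backs; the gripper's body (76 mm by 85 mm) begins 54 mm behind the grasp point. The pads swing forward as they close: fully open they stand 13 mm farther back than shut.
Start: joints at [-1.219, 0.599, -0.003, 1.599, 0.002, 0.943, -0.08], TCP at [0.301, 0.659, 0.231] pointing down, gripper open.
Joint ranges: [-2.57, 2.57], [-0.35, 1.97], [-1.29, 1.29], [0.11, 2.56], [-1.05, 4.19], [0.11, 1.86], [-2.63, 2.63]. Speed limits (rad/s): [2.22, 2.22, 3.01, 3.01, 3.14, 3.14, 3.14].

INTERFACE

Orientations are given as a unit quaternion [x, y, z, w].
In Python, from cell import bot gives the robot as it stands. The module is installed in compiled form; this text tells all that it offers.
- The arm moves only by the shell command python3 -m creep 'ROWS'. ROWS is a JSON list of rows, 1 to 8 of them, each of 7 numbers: a rotation vector rx, ry, rz in rad, then dx, dy, dz in m, then the finger opening in m; each row is the pose to reach, as a shift and turn from the pose commanded when the command began, along the tool's axes at that moment; what a row does not reach only later rows make up. A row lasts 1/12 s, in which the tool goes at most 0.0417 m and 0.125 rad, less where a joint would pass 70% of its speed; a pose out of reach is approached as far as the arm can. The fingers move at their own pace and stop on an object; the grip force is fixed at half the most. Time passes only in rows, so rows that do not move let the fingers close. It prints the time, the measured TCP pose, the force, the opening and the grip force at its end.
- bot.read_state(): the state, without advancing time (a new reading comes with each control period).
- bot.capture(name): name is "side" or "top"; returns a dict with "frame" (384x512x3 uint8, red, green, blue), "z_map" (384x512 float32, m along the optical axis (not along the pixel's ray), 0 where there is no reading), "K" (3x3 intrinsics, pixels), "R" (3x3) and "t" (3): a world point X has camera coordinates R X + t. Camera axes: x right, y down, z forward; pixel columns grow to the right and rows downward; lengths in m; the calibration is good to about 2 mm. A picture is of the moment at which its call begins.
- bot.finish_job(): hands the job in; it is judged then, once.
The state is a dict: "clock": time; "joints": joint angles; "dq": joint speeds; "joint_torque": joint torques, N m; "position": TCP position; "tcp_rot": TCP orientation; "contact_force": force on the tool from outside, world axes, zero at the start; "ft_torque": the same for the moment, N m; "grip_width": finger opening in m; "finger_force": force on a finger pad.
Only numpy, scipy, OpenCV 4.12 (cv2) and the standard library are available. Lean on these libraries where they do the work, as an engineer would, in place of code of your own. Each camera call takes 0.05 s, during which the arm holds its last target. There are 200 camera calls.

## Working session

There is one attempt and no reset: what is moved stays moved. The work goes in short steps, Python scripts to look and compute and a shell command to move; the robot and the scene stay as the last step left them, time stands still between calls to the robot, and variables do not carry over. Pictures are saved under pics/ and viewed, at most 10 in all, crops included, and the job is handed in when it is done.

```bash
mkdir -p pics; cat > h.py <<'E'
import numpy as np, cv2
from cell import bot
def cloud(c):
    z=c["z_map"];v,u=np.mgrid[:z.shape[0],:z.shape[1]]
    K=c["K"];p=np.stack([(u-K[0,2])/K[0,0]*z,(v-K[1,2])/K[1,1]*z,z],-1)
    return (p-c["t"])@c["R"]
def ray(c,u,v,h):
    d=c["R"].T@np.linalg.inv(c["K"])@[u,v,1.];o=-c["R"].T@c["t"]
    return o+d*(h-o[2])/d[2]
def save(c,n,box=None,s=1):
    f=c["frame"][:,:,::-1]
    if box: f=f[box[1]:box[3],box[0]:box[2]]
    cv2.imwrite(n,cv2.resize(f,None,fx=s,fy=s,interpolation=cv2.INTER_CUBIC))
E
python3 - <<'E'
from h import *
s=bot.read_state();print({k:np.round(v,3) for k,v in s.items()})
for n in("top","side"):
    c=bot.capture(n);save(c,f"pics/{n}0.png",s=1.5);print(n,c["K"],-c["R"].T@c["t"],c["R"])
    np.savez(f"{n}0.npz",**c)
E
```

```text
{'clock': np.float64(0.0), 'joints': array([-1.219,  0.6  , -0.003,  1.6  ,  0.002,  0.943, -0.08 ]), 'dq': array([ 0.   ,  0.001,  0.001, -0.001, -0.001,  0.001,  0.001]), 'joint_torque': array([-1.0000e-03, -7.7646e+01,  1.5650e+00, -2.5802e+01,  1.2000e-02,
        9.0000e-03, -0.0000e+00]), 'position': array([0.301, 0.659, 0.23 ]), 'tcp_rot': array([ 0.213,  0.977, -0.001, -0.   ]), 'contact_force': array([-0.79 ,  0.549, -0.346]), 'ft_torque': array([0.026, 0.009, 0.015]), 'finger_force': np.float64(0.0), 'grip_width': np.float64(0.085)}
top [[487.49704242   0.         261.84906044]
 [  0.         487.49704242 196.34631487]
 [  0.           0.           1.        ]] [0.46213834 0.09956152 1.27865151] [[-2.66346214e-02 -9.99645205e-01 -2.48698076e-04]
 [-9.96360205e-01  2.65672466e-02 -8.09970632e-02]
 [ 8.09749330e-02 -1.90953325e-03 -9.96714309e-01]]
side [[397.14160239   0.         248.745477  ]
 [  0.         397.14160239 183.80117531]
 [  0.           0.           1.        ]] [0.52974829 0.73196464 0.70532109] [[-0.99739053 -0.07088449  0.01369398]
 [-0.0587072   0.68593053 -0.72529495]
 [ 0.04201904 -0.72420625 -0.68830204]]
```

View pics/top0.png

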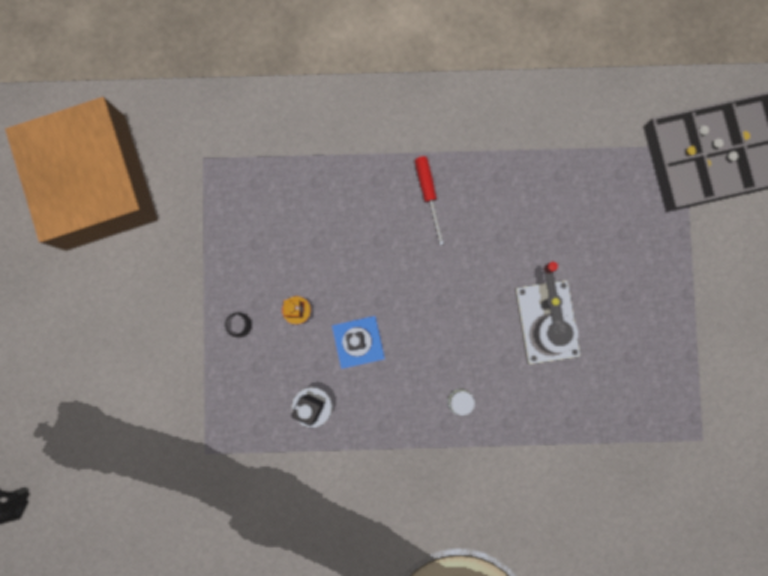

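View pics/side0.png

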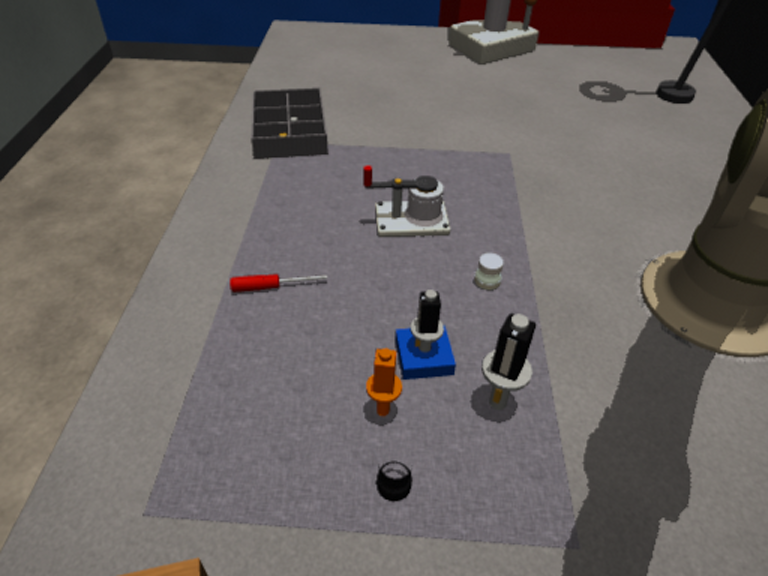

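Top view (1.5× pixels): the spindle look-alikes are orange at (297,310), small black in the blue stand at (357,342), and large black at (312,407). Orange is excluded, and the smaller black one, in the blue stand, is the one meant. The hub is at (556,333), hinge pin at (556,301), red knob at (552,267), and the gate is nearly closed.

```bash
cat > m.py <<'E'
from h import *
T=dict(np.load("top0.npz"));S=dict(np.load("side0.npz"))
def hsv(c): return cv2.cvtColor(c["frame"],cv2.COLOR_RGB2HSV).astype(int)
H=hsv(T);P=cloud(T);Q=cloud(S)
def blob(m,n):
    k,l,st,ce=cv2.connectedComponentsWithStats(m.astype(np.uint8))
    for i in range(1,k):
        if st[i,4]>15: print(n,ce[i].round(1),st[i,4]); yield l==i,ce[i]
red=((H[...,0]<8)|(H[...,0]>172))&(H[...,1]>150)&(H[...,2]>60)
for m,c in blob(red,"red"): print(ray(T,*c,.12).round(4), np.median(P[m],0).round(4))
blue=(abs(H[...,0]-108)<12)&(H[...,1]>120)
for m,c in blob(blue,"blue"):
    hull=cv2.convexHull(np.argwhere(m)[:,::-1].astype(np.int32));r=cv2.minAreaRect(hull);bx=cv2.boxPoints(r)
    b=np.array([ray(T,*p,.026) for p in bx]);print(b.mean(0).round(4),np.linalg.norm(b-np.roll(b,1,0),axis=1).round(4))
def pc(n,Z,ctr,r,lo,hi):
    for nm,X in (("top",P),("side",Q)):
        X=X[np.isfinite(X).all(-1)]
        k=(np.hypot(*(X[:,:2]-ctr).T)<r)&(X[:,2]>lo)&(X[:,2]<hi);Y=X[k]
        if len(Y)<8: print(n,nm,len(Y));continue
        rr=cv2.minAreaRect(Y[:,:2].astype(np.float32)*1000)
        print(n,nm,len(Y),Y.mean(0).round(4),"rect",np.round(rr[0],1),np.round(rr[1],1),round(rr[2],1),"z",np.percentile(Y[:,2],[5,50,95]).round(4))
st=ray(T,357/1.5,342/1.5,.13)[:2];print("st",st)
pc("stud",0,st,.04,.133,.145);pc("griptop",0,st,.05,.122,.133);pc("shoulder",0,st,.06,.055,.074)
hb=ray(T,560/1.5,333/1.5,.085)[:2];print("hub",hb)
pc("plate",0,hb,.13,.012,.02);pc("rim",0,hb,.05,.07,.082);pc("bar",0,hb,.12,.0825,.0925);pc("knob",0,hb,.16,.11,.13)
for u,v in((556,301),(560,333)): print(ray(T,u/1.5,v/1.5,.092).round(4))
a=T["frame"][200:290,180:280,::-1];b=S["frame"][185:265,245:345,::-1]
cv2.imwrite("pics/crop.png",np.hstack([cv2.resize(x,(400,360),interpolation=2) for x in(a,b)]))
a=T["frame"][165:255,330:400,::-1];cv2.imwrite("pics/hub.png",cv2.resize(a,(466,600),interpolation=2))
E
python3 m.py
```

```text
red [283.3 118.6] 215
[0.7432 0.0406 0.12  ] [0.7662 0.0358 0.0239]
red [367.7 177.3] 26
[ 0.5951 -0.1569  0.12  ] [ 0.5951 -0.1562  0.1236]
blue [239.1 227.8] 495
[0.485  0.1593 0.026 ] [0.0733 0.0738 0.0734 0.0735]
st [0.48229582 0.15541381]
stud top 37 [0.4846 0.16   0.1366] rect [485.9 160.8] [19.8 13.3] 42.4 z [0.1334 0.1367 0.1408]
stud side 37 [0.4855 0.1605 0.1357] rect [486.2 160.5] [14.2 13.8] 41.1 z [0.1342 0.1359 0.137 ]
griptop top 85 [0.4843 0.1603 0.1287] rect [484.5 160.4] [26.  25.7] 6.9 z [0.1252 0.1286 0.1323]
griptop side 102 [0.486  0.1651 0.1275] rect [485.8 160.1] [25.4 28. ] 7.7 z [0.1233 0.1277 0.1318]
shoulder top 154 [0.4836 0.1585 0.0689] rect [484.6 159.6] [45.8 45.5] 42.8 z [0.0649 0.0689 0.0725]
shoulder side 185 [0.4865 0.1695 0.0679] rect [485.8 163.9] [41.5 46.9] 88.5 z [0.0637 0.0679 0.0719]
hub [ 0.48891079 -0.17364247]
plate top 831 [ 0.5165 -0.159   0.0161] rect [ 510.6 -168.1] [134.4  92.3] 7.1 z [0.0129 0.0162 0.0193]
plate side 561 [ 0.5233 -0.1527  0.0154] rect [ 512.3 -167.2] [134.5  93.6] 6.5 z [0.0128 0.0153 0.0185]
rim top 200 [ 0.4856 -0.167   0.0789] rect [ 489.2 -170.7] [62.3 59. ] 88.6 z [0.0749 0.0794 0.0815]
rim side 158 [ 0.4885 -0.1541  0.0772] rect [ 496.7 -165.8] [76.5 53.8] 1.9 z [0.0707 0.0783 0.0806]
bar top 456 [ 0.5134 -0.1676  0.0883] rect [ 526.1 -173.1] [ 57.6 133.4] 85.9 z [0.0833 0.0886 0.0919]
bar side 278 [ 0.5226 -0.1651  0.0879] rect [ 534.5 -159.1] [133.4  43.4] 17.0 z [0.0845 0.0881 0.0909]
knob top 39 [ 0.5944 -0.1557  0.1224] rect [ 594.2 -156.4] [15.7 12.5] 86.3 z [0.1164 0.1233 0.1264]
knob side 39 [ 0.596  -0.1541  0.119 ] rect [ 595.6 -155.4] [14.2 13.9] 37.5 z [0.1114 0.1201 0.1244]
[ 0.5409 -0.1679  0.092 ]
[ 0.4888 -0.172   0.092 ]
```

View pics/crop.png

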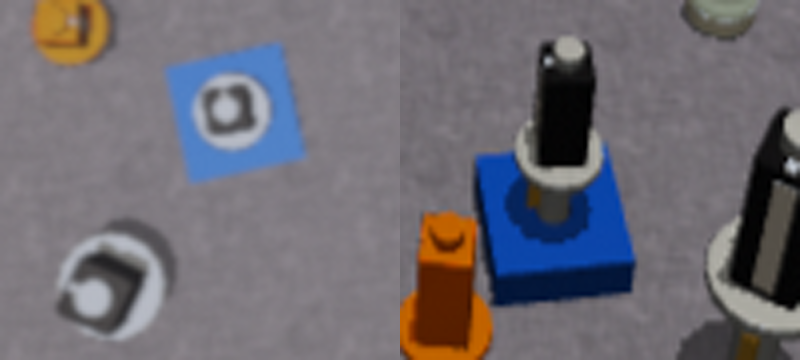

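View pics/hub.png

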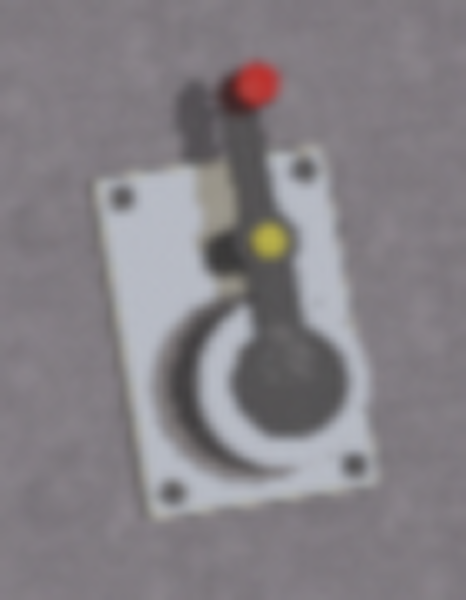

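The crop confirms the choice: a small black grip in the blue stand, with the brass key showing at (535,190). That puts the key towards world +x (yaw about 0.12). The hub picture shows the gate pointing up, with the yellow pin at (268,240) and the disc over the bore.

```bash
cat > to.py <<'E'
import sys,numpy as np
from scipy.spatial.transform import Rotation as R
from cell import bot
# prints tool-axis row to reach TCP x y z with tool-y at yaw (deg, mod 180), tool straight down
x,y,z,yaw=map(float,sys.argv[1:5]);s=bot.read_state();A=R.from_quat(s["tcp_rot"])
a=np.radians(yaw);best=None
for k in(a,a+np.pi):
    Y=np.array([np.cos(k),np.sin(k),0]);Z=np.array([0,0,-1.]);X=np.cross(Y,Z)
    rv=(A.inv()*R.from_matrix(np.stack([X,Y,Z],1))).as_rotvec()
    if best is None or np.linalg.norm(rv)<np.linalg.norm(best): best=rv
print("row",best.round(3),A.inv().apply(np.array([x,y,z])-s["position"]).round(4),"q7",s["joints"][6].round(2),"t",s["clock"].round(2),"F",s["contact_force"].round(1))
E
python3 to.py .5945 -.1565 .2 -38
python3 - <<'E'
from m import *
E
python3 -m creep '[[0,0,1,-0.3,-0.31,0.01,0.03],[0,0,1,-0.3,-0.31,0.01,0.03],[0,0,1,-0.3,-0.31,0.01,0.03],[0,0,1,-0.3,-0.31,0.01,0.03],[0,0,1,-0.3,-0.31,0.01,0.03],[0,0,1,-0.3,-0.31,0.01,0.03],[0,0,1,-0.3,-0.31,0.01,0.03],[0,0,1,-0.3,-0.31,0.01,0.03]]'
python3 to.py .5945 -.1565 .2 -38
```

```text
red [283.3 118.6] 215
[0.7432 0.0406 0.12  ] [0.7662 0.0358 0.0239]
red [367.7 177.3] 26
[ 0.5951 -0.1569  0.12  ] [ 0.5951 -0.1562  0.1236]
blue [239.1 227.8] 495
[0.485  0.1593 0.026 ] [0.0733 0.0738 0.0734 0.0735]
st [0.48229582 0.15541381]
stud top 37 [0.4846 0.16   0.1366] rect [485.9 160.8] [19.8 13.3] 42.4 z [0.1334 0.1367 0.1408]
stud side 37 [0.4855 0.1605 0.1357] rect [486.2 160.5] [14.2 13.8] 41.1 z [0.1342 0.1359 0.137 ]
griptop top 85 [0.4843 0.1603 0.1287] rect [484.5 160.4] [26.  25.7] 6.9 z [0.1252 0.1286 0.1323]
griptop side 102 [0.486  0.1651 0.1275] rect [485.8 160.1] [25.4 28. ] 7.7 z [0.1233 0.1277 0.1318]
shoulder top 154 [0.4836 0.1585 0.0689] rect [484.6 159.6] [45.8 45.5] 42.8 z [0.0649 0.0689 0.0725]
shoulder side 185 [0.4865 0.1695 0.0679] rect [485.8 163.9] [41.5 46.9] 88.5 z [0.0637 0.0679 0.0719]
hub [ 0.48891079 -0.17364247]
plate top 831 [ 0.5165 -0.159   0.0161] rect [ 510.6 -168.1] [134.4  92.3] 7.1 z [0.0129 0.0162 0.0193]
plate side 561 [ 0.5233 -0.1527  0.0154] rect [ 512.3 -167.2] [134.5  93.6] 6.5 z [0.0128 0.0153 0.0185]
rim top 200 [ 0.4856 -0
[... 962 characters left out ...]
s"][6].round(2),"t",s["clock"].round(2),"F",s["contact_force"].round(1))
                                                                                                                       ^^^^^^^^^^^^^^^^
AttributeError: 'float' object has no attribute 'round'
Traceback (most recent call last):
  File "to.py", line 11, in <module>
    print("row",best.round(3),A.inv().apply(np.array([x,y,z])-s["position"]).round(4),"q7",s["joints"][6].round(2),"t",s["clock"].round(2),"F",s["contact_force"].round(1))
                                                                                                                       ^^^^^^^^^^^^^^^^
AttributeError: 'float' object has no attribute 'round'
```

```bash
sed -i 's/s\["clock"\].round(2)/round(float(s["clock"]),2)/;s/s\["joints"\]\[6\].round(2)/round(float(s["joints"][6]),2)/' to.py; python3 to.py .595 -.156 .19 -38
```

```text
row [-0.     0.     0.799] [-0.5193  0.1129  0.0335] q7 -0.49 t 0.77 F [ 1.2 -0.2 -0.2]
```

```bash
python3 -m creep '[[0,0,0.8,-0.32,0.07,0.015,0.03],[0,0,0.8,-0.32,0.07,0.015,0.03],[0,0,0.8,-0.32,0.07,0.015,0.03],[0,0,0.8,-0.32,0.07,0.015,0.03],[0,0,0.8,-0.32,0.07,0.015,0.03],[0,0,0.8,-0.32,0.07,0.015,0.03],[0,0,0.8,-0.32,0.07,0.015,0.03],[0,0,0.8,-0.32,0.07,0.015,0.03]]'
python3 to.py .595 -.156 .19 -38
```

```text
clock: 1.43
position: [0.5276, 0.0358, 0.2084]
tcp_rot: [0.899, 0.439, -0.0, 0.0]
contact_force: [0.3, 0.4, 0.1]
grip_width: 0.0296
finger_force: 0.0
row [0.    0.    0.001] [-0.1098  0.1711  0.0185] q7 -0.49 t 1.43 F [0.3 0.4 0.1]
```

```bash
python3 -m creep '[[0,0,0,-0.11,0.171,0.018,0.03],[0,0,0,-0.11,0.171,0.018,0.03],[0,0,0,-0.11,0.171,0.018,0.03],[0,0,0,-0.11,0.171,0.018,0.03],[0,0,0,-0.11,0.171,0.018,0.03],[0,0,0,-0.11,0.171,0.018,0.03],[0,0,0,-0.11,0.171,0.018,0.03]]'
python3 to.py .595 -.156 .098 -38
```

```text
clock: 2.02
position: [0.595, -0.1561, 0.19]
tcp_rot: [0.899, 0.439, -0.001, 0.0]
contact_force: [-0.2, 0.1, -0.7]
grip_width: 0.0299
finger_force: 0.0
row [0.    0.001 0.001] [ 0.0002 -0.      0.092 ] q7 -0.15 t 2.02 F [-0.2  0.1 -0.7]
```

```bash
python3 -m creep '[[0,0,0,0,0,0.04,0.03],[0,0,0,0,0,0.06,0.03],[0,0,0,0,0,0.075,0.03],[0,0,0,0,0,0.09,0.03],[0,0,0,0,0,0.091,0.03]]'
python3 - <<'E'
import numpy as np
from scipy.spatial.transform import Rotation as R
from cell import bot
s=bot.read_state();A=R.from_quat(s["tcp_rot"])
h=np.array([.541,-.168]);k=np.array([.595,-.156]);print(np.linalg.norm(k-h))
for a in np.arange(.09,1.75,.15):
    p=h+.055*np.array([np.cos(.122+a),np.sin(.122+a)]);print(round(a,2),p.round(4),A.inv().apply([*(p-s["position"][:2]),0])[:2].round(4))
E
```

```text
clock: 2.43
position: [0.5937, -0.1509, 0.097]
tcp_rot: [0.897, 0.442, -0.002, -0.002]
contact_force: [-0.6, -0.2, -0.7]
grip_width: 0.0298
finger_force: 0.0
0.05531726674375726
0.09 [ 0.5948 -0.1564] [-0.0037  0.0042]
0.24 [ 0.5924 -0.1485] [ 0.0011 -0.0024]
0.39 [ 0.5889 -0.1411] [ 0.0049 -0.0097]
0.54 [ 0.5844 -0.1342] [ 0.0075 -0.0176]
0.69 [ 0.5788 -0.1281] [ 0.009  -0.0257]
0.84 [ 0.5725 -0.1229] [ 0.0092 -0.0339]
0.99 [ 0.5654 -0.1187] [ 0.0082 -0.0421]
1.14 [ 0.5577 -0.1156] [ 0.006 -0.05 ]
1.29 [ 0.5497 -0.1137] [ 0.0026 -0.0575]
1.44 [ 0.5415 -0.113 ] [-0.0018 -0.0645]
1.59 [ 0.5333 -0.1135] [-0.0073 -0.0707]
1.74 [ 0.5252 -0.1153] [-0.0136 -0.076 ]
```

```bash
python3 -m creep '[[0,0,0,0,0,0,0.03],[0,0,0,0,0,0,0.03]]'
python3 - <<'E'
from h import *
c=bot.capture("side");save(c,"pics/k.png",(210,60,330,170),5)
E
```

```text
clock: 2.6
position: [0.5955, -0.1525, 0.1002]
tcp_rot: [0.897, 0.441, 0.0, 0.0]
contact_force: [-1.2, -0.3, 0.3]
grip_width: 0.0299
finger_force: 0.0
```

View pics/k.png

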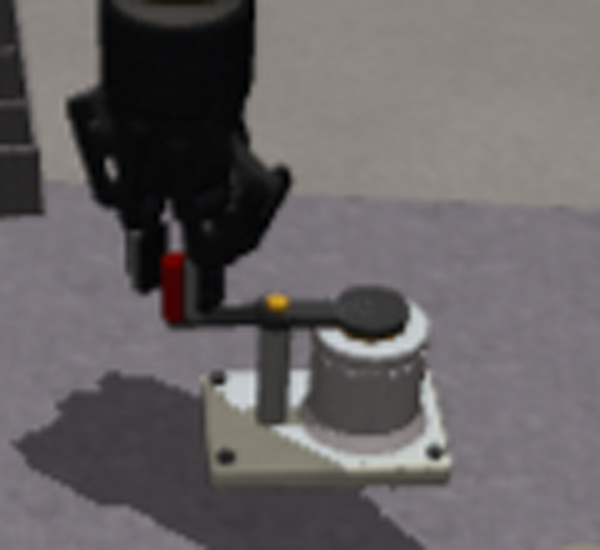

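The knob, at crop pixel (173,290), sits between the two fingers with the gate still closed, so I'll push it along the arc.

```bash
python3 -m creep '[[0,0,0,0.001,-0.010,0,0.03],[0,0,0,0.005,-0.017,0,0.03],[0,0,0,0.0075,-0.025,0,0.03],[0,0,0,0.009,-0.033,0,0.03],[0,0,0,0.009,-0.041,0,0.03],[0,0,0,0.008,-0.049,0,0.03],[0,0,0,0.006,-0.057,0,0.03],[0,0,0,0.0026,-0.065,0,0.03]]'
python3 to.py .533 -.1135 .1 -38
python3 - <<'E'
from h import *
c=bot.capture("side");save(c,"pics/k2.png",(210,60,330,170),5)
E
```

```text
clock: 3.32
position: [0.5458, -0.1108, 0.1004]
tcp_rot: [0.897, 0.441, 0.001, 0.001]
contact_force: [3.5, 0.1, 0.7]
grip_width: 0.0302
finger_force: 1.5
row [ 0.002 -0.001  0.006] [-0.0099 -0.0085  0.0003] q7 -0.11 t 3.32 F [3.5 0.1 0.7]
```

View pics/k2.png

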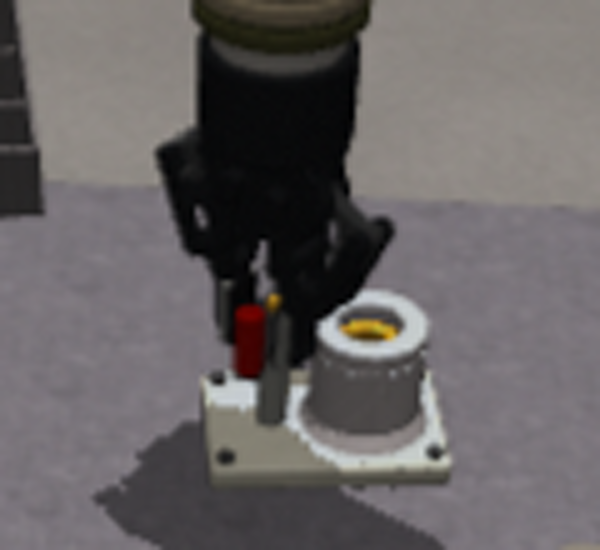

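The gate is mostly open: the knob is at (250,340) and the brass ledge shows in the bore at (370,328). I'll push the last bit to the stop.

```bash
python3 -m creep '[[0,0,0,-0.004,-0.006,0,0.03],[0,0,0,-0.009,-0.011,0,0.03],[0,0,0,-0.013,-0.016,0,0.03],[0,0,0,-0.013,-0.016,0,0.03]]'
python3 to.py .533 -.1135 .1 -38
```

```text
clock: 3.7
position: [0.5239, -0.1127, 0.0997]
tcp_rot: [0.898, 0.44, 0.0, 0.0]
contact_force: [2.7, -1.0, 1.1]
grip_width: 0.0298
finger_force: 1.4
row [0.001 0.    0.004] [ 0.005   0.0077 -0.0003] q7 -0.09 t 3.7 F [ 2.7 -1.   1.1]
```

```bash
python3 -m creep '[[0,0,0,-0.002,-0.003,0,0.03],[0,0,0,-0.004,-0.005,0,0.03],[0,0,0,-0.004,-0.005,0,0.03]]'
```

```text
clock: 3.95
position: [0.5227, -0.1137, 0.1003]
tcp_rot: [0.898, 0.44, 0.003, 0.003]
contact_force: [15.6, -4.0, -4.0]
grip_width: 0.0298
finger_force: 6.8
```

The force jumped to 15.6 N, so the gate is at its stop. I'll back off, rise, and head to the spindle.

```bash
python3 -m creep '[[0,0,0,0.005,0.007,0,0.03],[0,0,0,0.005,0.007,-0.02,0.03],[0,0,0,0.005,0.007,-0.06,0.03],[0,0,0,0.005,0.007,-0.1,0.05],[0,0,0,0.005,0.007,-0.13,0.05],[0,0,0,0.005,0.007,-0.13,0.05]]'
python3 to.py .485 .16 .22 7.2
```

```text
clock: 4.45
position: [0.5279, -0.1134, 0.2343]
tcp_rot: [0.898, 0.44, 0.002, 0.001]
contact_force: [-0.4, -1.0, -1.0]
grip_width: 0.0497
finger_force: 0.0
row [ 0.005 -0.001 -0.785] [ 0.1898 -0.2014  0.0141] q7 -0.22 t 4.45 F [-0.4 -1.  -1. ]
```

```bash
python3 -m creep '[[0,0,-0.785,0.19,-0.201,0.01,0.05],[0,0,-0.785,0.19,-0.201,0.01,0.05],[0,0,-0.785,0.19,-0.201,0.01,0.05],[0,0,-0.785,0.19,-0.201,0.01,0.05],[0,0,-0.785,0.19,-0.201,0.01,0.05],[0,0,-0.785,0.19,-0.201,0.01,0.05],[0,0,-0.785,0.19,-0.201,0.01,0.05],[0,0,-0.785,0.19,-0.201,0.01,0.05]]'
python3 to.py .485 .16 .2 7.2
python3 - <<'E'
from h import *
c=bot.capture("top");np.savez("top1.npz",**c);save(c,"pics/hub1.png",(335,165,405,255),6.6)
s=bot.capture("side");np.savez("side1.npz",**s)
E
```

```text
clock: 5.12
position: [0.4816, 0.1664, 0.2184]
tcp_rot: [0.657, 0.754, -0.001, -0.002]
contact_force: [0.7, -0.3, -0.5]
grip_width: 0.0502
finger_force: 0.0
row [-0.004 -0.001  0.011] [-0.0068  0.0026  0.0184] q7 -0.13 t 5.12 F [ 0.7 -0.3 -0.5]
```

View pics/hub1.png

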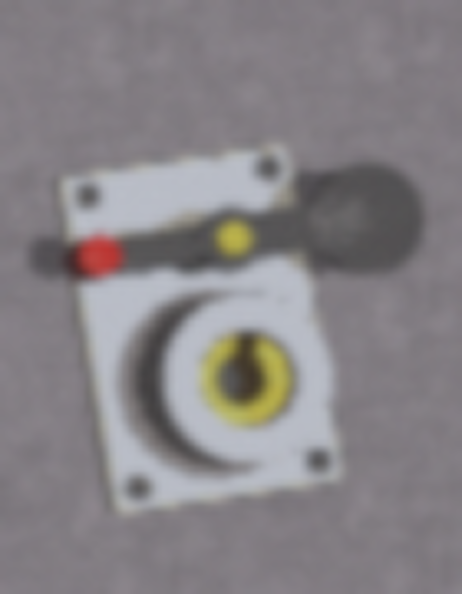

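The gate is fully open. The brass ledge ring is centred near (248,380) in the crop, and the keyway points up at (248,340).

```bash
python3 - <<'E'
from h import *
T=dict(np.load("top1.npz"));S=dict(np.load("side1.npz"))
f=T["frame"];H=cv2.cvtColor(f,cv2.COLOR_RGB2HSV).astype(int)
m=((H[...,0]>18)&(H[...,0]<38)&(H[...,1]>110)).astype(np.uint8)
m[:, :350]=0; m[:205]=0; m[245:]=0
ys,xs=np.nonzero(m);print(len(xs),xs.min(),xs.max(),ys.min(),ys.max())
hull=cv2.convexHull(np.stack([xs,ys],1).astype(np.int32))
e=cv2.minEnclosingCircle(hull);print(e,cv2.fitEllipse(hull))
c=np.array(cv2.fitEllipse(hull)[0])
C=ray(T,*c,.068);print("ledge centre",C.round(4))
# angular brightness profile at r=12..16mm
K=T["K"];g=f.astype(float).sum(2);sat=H[...,1]
for a in np.arange(-0.6,1.0,.1):
    v=[]
    for r in(.011,.0125,.014):
        X=np.array([C[0]+r*np.cos(a),C[1]+r*np.sin(a),.068]);p=T["K"]@(T["R"]@X+T["t"]);p=p[:2]/p[2]
        v.append(cv2.getRectSubPix(f,(1,1),tuple(p))[0,0,:].sum())
    print(round(a,2),v)
# rim by depth
for n,c_ in(("top",T),("side",S)):
    P=cloud(c_).reshape(-1,3);k=(np.hypot(P[:,0]-.489,P[:,1]+.172)<.037)&(P[:,2]>.076)&(P[:,2]<.0825)
    Y=P[k];print(n,len(Y),cv2.minEnclosingCircle(Y[:,:2].astype(np.float32)*1000),Y[:,2].mean())
    k=(np.hypot(P[:,0]-.51,P[:,1]+.168)<.1)&(P[:,2]>.012)&(P[:,2]<.019);print(cv2.minAreaRect(P[k][:,:2].astype(np.float32)*1000))
red=(((H[...,0]<8)|(H[...,0]>172))&(H[...,1]>150)&(H[...,2]>60));red[:150]=0
ys,xs=np.nonzero(red);print("knob",ray(T,xs.mean(),ys.mean(),.12).round(4))
# pin head
m=((H[...,0]>18)&(H[...,0]<38)&(H[...,1]>110));m[205:]=0;m[:190]=0;m[:,:350]=0;m[:,390:]=0
ys,xs=np.nonzero(m);print("pin",len(xs),ray(T,xs.mean(),ys.mean(),.095).round(4))
E
```

```text
72 367 378 217 228
((371.7674560546875, 222.08139038085938), 6.32576322555542) ((372.19927978515625, 221.9221954345703), (11.290726661682129, 12.51588249206543), 159.7027587890625)
ledge centre [ 0.4896 -0.1747  0.068 ]
-0.6 [np.uint64(398), np.uint64(414), np.uint64(408)]
-0.5 [np.uint64(382), np.uint64(388), np.uint64(389)]
-0.4 [np.uint64(344), np.uint64(361), np.uint64(362)]
-0.3 [np.uint64(296), np.uint64(308), np.uint64(314)]
-0.2 [np.uint64(252), np.uint64(254), np.uint64(259)]
-0.1 [np.uint64(220), np.uint64(221), np.uint64(224)]
-0.0 [np.uint64(187), np.uint64(190), np.uint64(197)]
0.1 [np.uint64(198), np.uint64(205), np.uint64(219)]
0.2 [np.uint64(206), np.uint64(220), np.uint64(249)]
0.3 [np.uint64(232), np.uint64(264), np.uint64(300)]
0.4 [np.uint64(261), np.uint64(301), np.uint64(340)]
0.5 [np.uint64(284), np.uint64(330), np.uint64(372)]
0.6 [np.uint64(303), np.uint64(357), np.uint64(395)]
0.7 [np.uint64(317), np.uint64(372), np.uint64(409)]
0.8 [np.uint64(324), np.uint64(376), np.uint64(420)]
0.9 [np.uint64(329), np.uint64(381), np.uint64(417)]
top 296 ((488.7120361328125, -170.75247192382812), 32.19589614868164) 0.07957131977508704
((510.6875, -167.88406372070312), (134.59732055664062, 92.81620025634766), 7.194164276123047)
side 17 ((513.5521850585938, -158.0964813232422), 15.594443321228027) 0.07884848587635306
((512.5455932617188, -167.03811645507812), (134.75546264648438, 92.7610092163086), 6.020026683807373)
knob [ 0.5336 -0.1109  0.12  ]
pin 17 [ 0.5409 -0.1653  0.095 ]
```

```bash
python3 - <<'E'
from h import *
T=dict(np.load("top0.npz"));P=cloud(T)[250:290,185:225].reshape(-1,3)
k=P[:,2]>.09;print(P[k].min(0),P[k].max(0))
E
python3 to.py .485 .1602 .15 7.2
```

```text
[0.35932282 0.09956152 0.09015607] [0.46213834 0.25602166 1.27865151]
row [-0.003  0.001  0.003] [-0.0011  0.0023  0.0688] q7 -0.13 t 5.22 F [ 0.7 -1.1  0.3]
```

```bash
python3 -m creep '[[0,0,0,-0.001,0.0023,0.03,0.05],[0,0,0,-0.001,0.0023,0.06,0.05],[0,0,0,-0.001,0.0023,0.069,0.05],[0,0,0,-0.001,0.0023,0.069,0.05]]'
python3 to.py .485 .1602 .089 7.2
```

```text
clock: 5.55
position: [0.4851, 0.1579, 0.1486]
tcp_rot: [0.662, 0.75, -0.003, -0.001]
contact_force: [-0.6, 0.0, -0.2]
grip_width: 0.0503
finger_force: 0.0
row [-0.005  0.002 -0.001] [0.0024 0.0005 0.0596] q7 -0.07 t 5.55 F [-0.6  0.  -0.2]
```

```bash
for i in 1 2 3; do python3 -m creep '[[0,0,0,0,0,0,0.05]]' | sed -n 2,3p; done; python3 to.py .485 .1602 .089 7.2
```

```text
position: [0.4865, 0.1587, 0.1507]
tcp_rot: [0.662, 0.75, -0.001, -0.0]
position: [0.4872, 0.1595, 0.1516]
tcp_rot: [0.661, 0.75, 0.0, 0.0]
position: [0.4873, 0.16, 0.1518]
tcp_rot: [0.661, 0.75, 0.001, 0.0]
row [ 0.002 -0.001  0.001] [ 0.0005 -0.0023  0.0628] q7 -0.07 t 5.8 F [-0.2  0.3 -0.3]
```

```bash
python3 -m creep '[[0,0,0,0.0005,-0.002,0.025,0.05],[0,0,0,0.0005,-0.002,0.045,0.05],[0,0,0,0.0005,-0.002,0.058,0.05],[0,0,0,0.0005,-0.002,0.062,0.05],[0,0,0,0.0005,-0.002,0.062,0.05],[0,0,0,0.0005,-0.002,0.062,0.05],[0,0,0,0.0005,-0.002,0.062,0.05]]';python3 to.py .485 .1602 .089 7.2
```

```text
clock: 6.38
position: [0.4852, 0.1606, 0.0897]
tcp_rot: [0.661, 0.751, 0.001, 0.0]
contact_force: [-0.5, 0.8, 0.5]
grip_width: 0.05
finger_force: 0.0
row [ 0.002 -0.     0.001] [-0.0004 -0.0002  0.0007] q7 -0.04 t 6.38 F [-0.5  0.8  0.5]
```

Close the fingers on the grip, then settle.

```bash
python3 -m creep '[[0,0,0,0,0,0,0.02],[0,0,0,0,0,0,0.02],[0,0,0,0,0,0,0.02],[0,0,0,0,0,0,0.02],[0,0,0,0,0,0,0.02],[0,0,0,0,0,0,0.02]]';python3 to.py .485 .1602 .089 7.2
```

```text
clock: 6.88
position: [0.485, 0.1607, 0.0894]
tcp_rot: [0.661, 0.751, 0.001, 0.0]
contact_force: [-1.0, 0.2, 7.3]
grip_width: 0.0254
finger_force: 58.4
row [ 0.001 -0.001  0.001] [-0.0005 -0.      0.0004] q7 -0.04 t 6.88 F [-1.   0.2  7.3]
```

```bash
python3 -m creep '[[0,0,0,0,0,-0.015,0.02],[0,0,0,0,0,-0.04,0.02],[0,0,0,0,0,-0.08,0.02],[0,0,0,0,0,-0.12,0.02],[0,0,0,0,0,-0.13,0.02],[0,0,0,0,0,-0.13,0.02],[0,0,0,0,0,-0.13,0.02]]';python3 to.py .489 -.172 .21 7.2
```

```text
clock: 7.47
position: [0.4842, 0.1606, 0.2185]
tcp_rot: [0.661, 0.751, 0.0, 0.0]
contact_force: [-0.4, 0.1, -2.8]
grip_width: 0.0254
finger_force: 59.9
row [ 0.001 -0.001  0.002] [-0.3306 -0.0375  0.0083] q7 -0.12 t 7.47 F [-0.4  0.1 -2.8]
```

```bash
python3 -m creep '[[0,0,0,-0.04,-0.005,0,0.02],[0,0,0,-0.08,-0.01,0,0.02],[0,0,0,-0.12,-0.015,0,0.02],[0,0,0,-0.16,-0.02,0,0.02],[0,0,0,-0.2,-0.024,0,0.02],[0,0,0,-0.24,-0.028,0,0.02],[0,0,0,-0.28,-0.032,0,0.02],[0,0,0,-0.31,-0.035,0,0.02]]';python3 to.py .489 -.172 .21 7.2
```

```text
clock: 8.13
position: [0.4875, -0.1547, 0.2164]
tcp_rot: [0.662, 0.75, -0.001, -0.001]
contact_force: [1.1, 0.2, -1.8]
grip_width: 0.0256
finger_force: 59.8
row [-0.003 -0.    -0.001] [-0.0174 -0.0006  0.0064] q7 0.52 t 8.13 F [ 1.1  0.2 -1.8]
```

```bash
python3 -m creep '[[0,0,0,-0.019,-0.0025,0,0.02],[0,0,0,-0.019,-0.0025,0,0.02],[0,0,0,-0.019,-0.0025,0,0.02],[0,0,0,-0.019,-0.0025,0,0.02],[0,0,0,-0.019,-0.0025,0,0.02],[0,0,0,-0.019,-0.0025,0,0.02]]';python3 to.py .489 -.172 .18 7.2
python3 - <<'E'
from h import *
for n in("side","top"):
    c=bot.capture(n);np.savez(n+"2.npz",**c)
    if n=="side": save(c,"pics/held.png",(220,40,320,150),5.4)
E
```

```text
clock: 8.63
position: [0.4889, -0.1693, 0.218]
tcp_rot: [0.66, 0.751, -0.0, -0.001]
contact_force: [0.6, 0.1, -2.8]
grip_width: 0.0256
finger_force: 59.8
row [-0.001 -0.001  0.003] [-0.0027 -0.0002  0.038 ] q7 0.56 t 8.63 F [ 0.6  0.1 -2.8]
```

View pics/held.png

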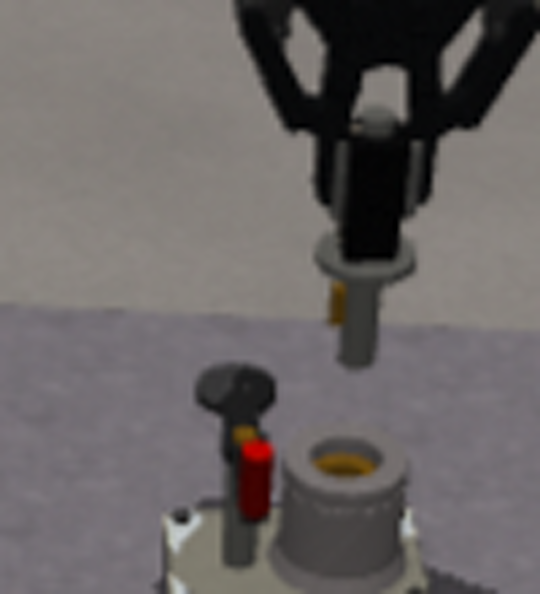

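The spindle is held upright with its key at (335,303) on the +x side. The bore is just below, with its mouth near (345,462).

```bash
cat > fit.py <<'E'
from h import *
from scipy.optimize import least_squares
def cyl(f,cx,cy,r,lo,hi,w,n):
    c=dict(np.load(f));z=c["z_map"];P=cloud(c)[z>0.1];k=(np.hypot(P[:,0]-cx,P[:,1]-cy)<w)&(P[:,2]>lo)&(P[:,2]<hi);Y=P[k]
    s=least_squares(lambda q:np.hypot(Y[:,0]-q[0],Y[:,1]-q[1])-r,[cx,cy],loss="soft_l1",f_scale=.002)
    print(n,len(Y),s.x.round(4),"rms",np.sqrt(np.mean(s.fun**2)).round(4))
if __name__=="__main__":
    cyl("side1.npz",.489,-.172,.032,.03,.072,.04,"hub side")
    cyl("side2.npz",.489,-.169,.009,.14,.155,.02,"shaft side")
    for n in("side","top"):
        c=dict(np.load(n+"2.npz"));P=cloud(c)[c["z_map"]>.1]
        k=(np.hypot(P[:,0]-.489,P[:,1]+.17)<.035)&(P[:,2]>.188)&(P[:,2]<.203);Y=P[k]
        print(n,"shoulder",len(Y),cv2.minAreaRect(Y[:,:2].astype(np.float32)*1000),Y[:,2].mean())
    c=dict(np.load("top1.npz"));P=cloud(c)[c["z_map"]>.1]
    k=(np.hypot(P[:,0]-.489,P[:,1]+.172)<.036)&(P[:,2]>.076)&(P[:,2]<.083)
    Y=P[k];rr=np.hypot(Y[:,0]-.489,Y[:,1]+.171);print("rim mean",Y.mean(0).round(4),cv2.fitEllipse(cv2.convexHull(Y[:,:2].astype(np.float32)*1000)))
    # fingers pixels: rim hole and rim in side image, rays onto z=.08
    s=dict(np.load("side1.npz"));P=cloud(s)[s["z_map"]>.1]
    k=(np.hypot(P[:,0]-.489,P[:,1]+.172)<.04)&(P[:,2]>.07)&(P[:,2]<.09);Y=P[k];print("side rim",len(Y),cv2.minAreaRect(Y[:,:2].astype(np.float32)*1000),np.percentile(Y[:,2],[5,50,95]))
E
python3 fit.py
```

```text
hub side 85 [ 0.4901 -0.1725] rms 0.0013
shaft side 32 [ 0.4899 -0.1707] rms 0.0011
side shoulder 126 ((490.2112731933594, -165.9568328857422), (43.291236877441406, 46.256187438964844), 84.92818450927734) 0.19637520313610476
top shoulder 110 ((486.8526611328125, -156.6756134033203), (45.356502532958984, 21.683734893798828), 7.922536849975586) 0.19776118006550072
rim mean [ 0.4897 -0.1705  0.0797] ((488.8465576171875, -170.8140411376953), (61.73953628540039, 63.4028434753418), 12.113870620727539)
side rim 27 ((515.140380859375, -157.2895050048828), (7.751862049102783, 31.101205825805664), 27.433502197265625) [0.07178809 0.07753633 0.08073629]
```

```bash
python3 -m creep '[[0,0,0,-0.0018,0,0.03,0.02],[0,0,0,-0.0018,0,0.05,0.02],[0,0,0,-0.0018,0,0.062,0.02],[0,0,0,-0.0018,0,0.062,0.02],[0,0,0,-0.0018,0,0.062,0.02],[0,0,0,-0.0018,0,0.062,0.02]]';python3 to.py .489 -.1712 .15 7.2
```

```text
clock: 9.23
position: [0.4897, -0.1725, 0.1573]
tcp_rot: [0.661, 0.751, 0.0, 0.0]
contact_force: [-0.3, 0.3, -1.4]
grip_width: 0.0253
finger_force: 59.6
row [0.001 0.    0.002] [ 0.0013 -0.0006  0.0073] q7 0.61 t 9.23 F [-0.3  0.3 -1.4]
```

```bash
python3 -m creep '[[0,0,0,0.0013,-0.0006,0,0.02],[0,0,0,0.0013,-0.0006,0.004,0.02],[0,0,0,0.0013,-0.0006,0.008,0.02],[0,0,0,0.0013,-0.0006,0.012,0.02],[0,0,0,0.0013,-0.0006,0.014,0.02],[0,0,0,0.0013,-0.0006,0.014,0.02]]';python3 to.py .489 -.1712 .13 7.2
```

```text
clock: 9.73
position: [0.4886, -0.1712, 0.1421]
tcp_rot: [0.661, 0.751, -0.0, -0.0]
contact_force: [0.8, -0.3, -2.9]
grip_width: 0.0255
finger_force: 59.7
row [-0.     0.     0.001] [-0.      0.0004  0.0121] q7 0.62 t 9.73 F [ 0.8 -0.3 -2.9]
```

```bash
python3 -m creep '[[0,0,0,0,0,0.005,0.02],[0,0,0,0,0,0.009,0.02],[0,0,0,0,0,0.013,0.02],[0,0,0,0,0,0.016,0.02],[0,0,0,0,0,0.017,0.02],[0,0,0,0,0,0.017,0.02]]';python3 to.py .489 -.1712 .13 7.2
```

```text
clock: 10.23
position: [0.4888, -0.1715, 0.1262]
tcp_rot: [0.661, 0.75, 0.0, 0.0]
contact_force: [-1.8, 0.6, 12.9]
grip_width: 0.025
finger_force: 62.0
row [ 0.001 -0.     0.001] [ 0.0002  0.0003 -0.0038] q7 0.63 t 10.23 F [-1.8  0.6 12.9]
```

The key is resting on the ledge: 13 N at the predicted height. The camera suggests the keyway lies clockwise, so I'll turn that way under light pressure.

```bash
python3 -m creep '[[0,0,0.04,0,0,0,0.02],[0,0,0.08,0,0,0,0.02],[0,0,0.12,0,0,0,0.02],[0,0,0.15,0,0,0,0.02],[0,0,0.15,0,0,0,0.02]]'
python3 to.py .489 -.1712 .13 7.2
```

```text
clock: 10.65
position: [0.4887, -0.1712, 0.1258]
tcp_rot: [0.716, 0.698, 0.0, 0.0]
contact_force: [1.1, 0.1, -1.5]
grip_width: 0.0254
finger_force: 59.9
row [ 0.001  0.    -0.15 ] [-0.      0.0003 -0.0042] q7 0.53 t 10.65 F [ 1.1  0.1 -1.5]
```

The contact force dropped to nothing, so the key is likely in the keyway. I'll push down gently.

```bash
python3 -m creep '[[0,0,0,0,0,0.003,0.02],[0,0,0,0,0,0.006,0.02],[0,0,0,0,0,0.009,0.02],[0,0,0,0,0,0.011,0.02],[0,0,0,0,0,0.011,0.02]]'
python3 to.py .489 -.1712 .106 0
```

```text
clock: 11.07
position: [0.489, -0.1717, 0.1142]
tcp_rot: [0.715, 0.699, 0.0, 0.0]
contact_force: [3.6, -1.9, -3.7]
grip_width: 0.0254
finger_force: 59.6
row [ 0.001  0.001 -0.023] [ 0.0005 -0.      0.0082] q7 0.54 t 11.07 F [ 3.6 -1.9 -3.7]
```

```bash
python3 -m creep '[[0,0,0,0,0,0.002,0.02],[0,0,0,0,0,0.004,0.02],[0,0,0,0,0,0.006,0.02],[0,0,0,0,0,0.008,0.02],[0,0,0,0,0,0.009,0.02],[0,0,0,0,0,0.009,0.02],[0,0,0,0,0,0.009,0.02]]'
python3 to.py .489 -.1712 .106 0
```

```text
clock: 11.65
position: [0.489, -0.1717, 0.1065]
tcp_rot: [0.715, 0.699, 0.001, 0.001]
contact_force: [0.9, -0.6, 15.5]
grip_width: 0.0252
finger_force: 61.7
row [ 0.002  0.    -0.023] [ 0.0005 -0.0001  0.0005] q7 0.54 t 11.65 F [ 0.9 -0.6 15.5]
```

```bash
python3 -m creep '[[0,0,0,0,0,0.001,0.02],[0,0,0,0,0,0.002,0.02],[0,0,0,0,0,0.002,0.02],[0,0,0,0,0,0.002,0.02],[0,0,0,0,0,0.002,0.02]]'
python3 - <<'E'
from h import *
s=bot.capture("side");np.savez("side3.npz",**s);t=bot.capture("top");np.savez("top3.npz",**t)
save(s,"pics/end.png",(220,60,320,170),5.4)
P=cloud(s)[s["z_map"]>.1]
k=(np.hypot(P[:,0]-.489,P[:,1]+.172)<.024)&(P[:,1]>-.155)&(P[:,2]>.075)&(P[:,2]<.095);print("shoulder top z",k.sum(),np.percentile(P[k][:,2],[10,50,90]).round(4))
E
```

```text
clock: 12.07
position: [0.4891, -0.1718, 0.1064]
tcp_rot: [0.715, 0.699, 0.001, 0.001]
contact_force: [-5.3, 2.0, 45.1]
grip_width: 0.025
finger_force: 65.8
shoulder top z 26 [0.0786 0.0826 0.0857]
```

View pics/end.png

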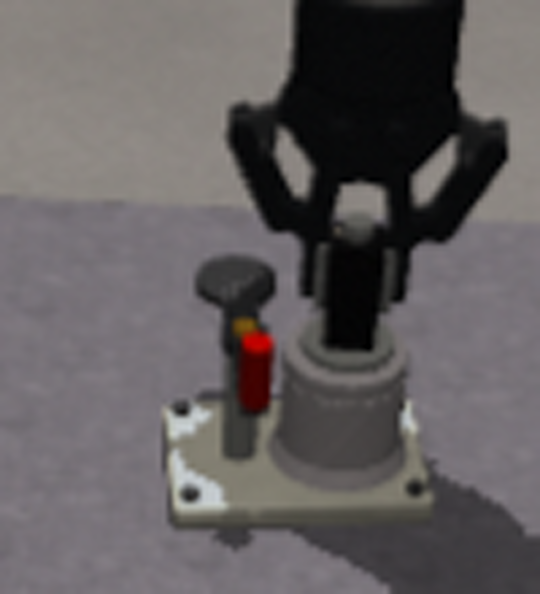

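The shoulder sits flush on the rim at (347,345), the gate is open, and 2 mm more push raised the force to 45 N without moving it, so it is home. I'll ease off slightly and hand in.

```bash
python3 -m creep '[[0,0,0,0,0,-0.001,0.02],[0,0,0,0,0,-0.001,0.02],[0,0,0,0,0,-0.001,0.02],[0,0,0,0,0,-0.001,0.02]]'
python3 -c "
from cell import bot
s=bot.read_state();print(s['position'],s['contact_force'],s['finger_force'])
if s['contact_force'][2]>18 and s['position'][2]<.1072: print(bot.finish_job())"
```

```text
clock: 12.5
position: [0.4891, -0.1718, 0.1064]
tcp_rot: [0.715, 0.699, 0.001, 0.001]
contact_force: [-2.3, -0.1, 30.2]
grip_width: 0.0253
finger_force: 64.1
[ 0.48907774 -0.17175063  0.10640276] [-2.26373957 -0.09260745 30.19412422] 64.06579971313477
the job is handed in; nothing more can be done
None
```

The gate is swung open to its stop, and the spindle is keyed into the hub and held home under about 30 N of push with the fingers still gripping it; I handed the job in at 12.5 s, and the hand-in gave no verdict.

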